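Tip up the sample box lid and weigh the red-lidded sample

ROBOT

A 7-joint arm with a two-finger parallel gripper is mounted at the origin on a cart in front of the work surface, level with it; the furniture and walls round the work are solid. World frame = base frame: x ahead of the robot, y to its left, z up, the work surface at z = 0. Lengths are in m, angles in degrees, forces in N, time in s.
With the tool pointing down it reaches from about 0.425 to 0.875 m from the base axis. Payload 4.7 kg.
Tool frame: the origin (TCP) lies between the finger pads; the fingertips stand 8 mm ahead of it and the grasp point (between the pads) lies 11 mm behind it (env.tip_extent is the distance from the TCP to the fingertips, in m); z points along the fingers, y is the line along which they close (so a half turn about z gives the same grasp; the last joint's range is limited). The gripper opens to 87 mm and grips with 3 to 60 N. Pads are 19 mm wide; open, the fingers measure 117 mm over their backs; the gripper's body (75 mm by 190 mm) begins 51 mm behind the grasp point.
Start: joints at [75.808, 18.392, -4.016, 83.108, 1.295, 78.541, -3.26], TCP at [0.168, -0.628, 0.231] pointing down, gripper open.
Joint ranges: [-163.93, 163.93], [-17.29, 119.83], [-79.2, 71.16], [3.27, 140.29], [-89.18, 269.18], [5.43, 117.66], [-154.24, 154.24]. Speed limits (degrees/s): [147.25, 147.25, 180, 180, 180, 180, 180].

INTERFACE

Orientations are given as [roll, pitch, yaw] about the fixed x, y, z axes, in that order (R = Rz(yaw) Ry(pitch) Rx(roll)).
In Python, from cell import sensors, vision, workorder, env gives the robot as it stands.
- The arm moves only by the tool drive_tool, never from a script. Its argument "moves" is a list of rows, each an object of numbers: "x", "y", "z": the shift along the tool's x, y, z in mm; "rx", "ry", "rz": the turn, a rotation vector about the tool's x, y, z in rad; "fingers": the closure, from -1 (fully open) to 1 (shut). In form: [{"x": .., "y": .., "z": .., "rx": .., "ry": .., "rz": .., "fingers": ..}, ...]. A call has 1 to 20 rows; each row is the pose to reach, as a shift and turn from the pose commanded when the call began, along the tool's axes at that moment; what a row does not reach only later rows make up. A row lasts 1/8 s, in which the tool goes at most 62.5 mm and 10.7 degrees, less where a joint would pass 70% of its speed; a pose out of reach is approached as far as the arm can. A call with a gripper value outside its range is refused whole. The fingers move at their own pace and stop on an object; "force" is the grip in N (left out, the last holds). Time passes only in rows, so rows that repeat a pose let the fingers close. It gives the time, the measured TCP pose, the force, the opening and the grip force at its end, in the units of the state.
- sensors.get_obs(): the state, without advancing time (a new reading comes with each control period).
- vision.read_camera(name): name is "scene" or "top"; returns a dict with "image" (400x640x3 uint8, red, green, blue), "fx", "fy", "cx", "cy" (pixels), "R" (3x3) and "t" (3): a world point X has camera coordinates R X + t. Camera axes: x right, y down, z forward; pixel columns grow to the right and rows downward; lengths in m; the calibration is good to about 2 mm. A picture is of the moment at which its call begins. There is no depth.
- workorder.sign_off(): hands the job in; it is judged then, once.
The state is a dict: "time_s": time; "qpos": joint angles; "joint_velocities": joint speeds; "effort": joint torques, N m; "tool_pos": TCP position; "tool_rot": TCP orientation; "force": force on the tool from outside, world axes, zero at the start; "wrist_torque": the same for the moment, N m; "grip_width": finger opening in m; "grasp_force": force on a finger pad.
Only numpy, scipy, OpenCV 4.12 (cv2) and the standard library are available. Lean on these libraries where they do the work, as an engineer would, in place of code of your own. Each camera call takes 0.05 s, during which the arm holds its last target. There are 200 camera calls.

TASK

Get the red-lidded sample ready for weighing: press down the yellow tab behind the sample box until the lid has tipped up as far as it goes, then lift the jar with the red lid out of the box, keeping it upright, and stand it in the middle of the balance pan. Set it down rather than dropping it, leave the lid up, and do not disturb the white-lidded jar in the box or the loose bottle and jar nearby.

Things in the scene. Friction and masses are not known exactly. Their poses are not given: they have to be found in the camera images.
- sample_box: Fixed grey box, 170 (x) x 224 mm (y). Origin: on the worktop under the middle of its width; -x = front. Floor 8 mm high, walls 6 mm: front wall x=-90 to -84, 45 mm high; rear wall x=74 to 80, 100 mm high; side walls y=+-106 to 112, 45 mm high, their rear 30 mm 98 mm high. Red- and white-lidded jars stand in it near x=-14, y=+43 and -43, in either order.
- box_lid (a joint): Hinge of the sloping blue lid, rad: 0 shut, 1.12 fully tipped up (stop); may start ajar, up to 0.1. Friction hinge, about 0.3 N m: it stays where left; the tab takes about 6 to 10 N. Fully up, the lid leans 0.84 rad above level over the jars, so a vertical gripper cannot reach them: enter from the box's front with the tool leaning back 30 to 40 degrees.
- tab_press (a point): Point to press: middle of the yellow ribbed pad (40 x 50 mm) on top of the aluminium tab (90 mm long, 60 wide) behind the hinge. It swings with the lid, 68 mm from the axis: shut, 55 mm behind and 41 mm above the axis; at the stop, 61 mm behind and 31 mm below it. The tab slopes 0.56 rad up to the rear when shut, 0.56 rad down to the rear at the stop.
- red_jar: Sample jar with a red screw lid, 60 mm tall; body 48 mm across up to 47 mm height, lid 51 mm across above that; 50 to 100 g. Origin at the centre of its underside, z up its axis.
- white_jar: The same jar with a white lid; stays in the box. Origin at the centre of its underside.
- small_balance: White bench balance 150 x 150 mm, fixed to the worktop, display at its front (-x). Origin on the worktop under its middle.
- pan (a point): Centre of the top of the balance's round steel pan (108 mm across), 48 mm above the worktop.
- orange_bottle: Loose dropper bottle with orange tip, 36 mm across, 108 mm tall, beside the box on the robot's right. Bystander. Origin at the centre of its underside.
- blue_jar: Loose small sample jar with a blue lid, 38 mm across, 52 mm tall, beside the balance on the robot's left. Bystander. Origin at the centre of its underside.
- lid_hinge (a point): Middle of the lid's hinge axis, which runs along the box's y at x=75, z=112 mm in the box frame. The lid runs 180 mm forward from it, 224 mm wide, 4 mm thick, with a 17 mm lip under its front edge and 6 mm thick side cheeks reaching 30 to 64 mm below it, which rise with it; shut, it slopes 0.28 rad down to the front. The press tab sticks out behind it.

How it is judged:
By the outcome, as a careful person would: the job done as asked, in the order asked, and still so for the second after the job is handed in, with the robot touching nothing.
It also fails if it takes over 58 s, if anything falls off the work surface, if the arm or the gripper's body presses on something with over 40 N, if the wrist force passes 120 N, or if a joint passes its speed limit or range.

## Working session

There is one attempt and no reset: what is moved stays moved. The work goes in short steps, Python scripts to look and compute and a tool call to move; the robot and the scene stay as the last step left them, time stands still between calls to the robot, and variables do not carry over. Pictures are saved under pics/ and viewed, at most 10 in all, crops included, and the job is handed in when it is done.

Besides the shell and the picture viewer there is one more tool, called as name(argument=value, ...) on one line, values as JSON. drive_tool: Moves the arm, as the interface text tells. Its arguments: {"type":"object","properties":{"moves":{"type":"array"},"force":{"type":"number"}},"required":["moves"]}

```bash
ls; mkdir -p pics
python3 - <<'E'
from cell import sensors, vision, env
import cv2, numpy as np
for n in ("scene","top"):
    c=vision.read_camera(n); cv2.imwrite(f"pics/{n}0.png",c["image"][:,:,::-1])
    np.savez(f"{n}0.npz",**c)
    R,t=np.array(c["R"]),np.array(c["t"]); print(n,c["fx"],c["fy"],c["cx"],c["cy"],(-R.T@t).round(3),R.round(3).tolist())
o=sensors.get_obs(); print(o, env.tip_extent)
E
```

```text
pics
scene 475.9329655464541 475.9329655464541 311.09182813117195 195.5857724347526 [0.171 0.759 1.137] [[-0.873, -0.487, 0.013], [-0.391, 0.685, -0.615], [0.29, -0.542, -0.789]]
top 361.38114222693434 361.38114222693434 318.69502715720154 201.86366115367895 [0.417 0.078 1.028] [[-0.009, -1.0, 0.018], [-0.99, 0.006, -0.142], [0.142, -0.019, -0.99]]
{'time_s': 0.1, 'qpos': array([75.8076255 , 18.43426893, -4.01694529, 83.1669231 ,  1.29629813,
       78.53907931, -3.26048951]), 'joint_velocities': array([ 0.0306513 , -0.0956716 , -0.0500473 , -0.16501269,  0.0596404 ,
        0.0751208 ,  0.04210893]), 'effort': array([-4.32763554e-04, -4.92569089e+01, -4.05860329e-01, -3.13399172e+01,
       -6.40833378e-02,  3.94726137e-02,  8.80627249e-05]), 'tool_pos': array([ 0.16807624, -0.62741503,  0.22958588]), 'tool_rot': array([-1.79905035e+02,  6.13987965e-03,  1.50030633e+01]), 'force': array([ 0.05844247, -0.98761594, -0.44087609]), 'wrist_torque': array([-0.01615869,  0.0284221 , -0.01207863]), 'grasp_force': 0.0, 'grip_width': 0.08694439955188585} 0.008
```

View pictures.

View pics/scene0.png

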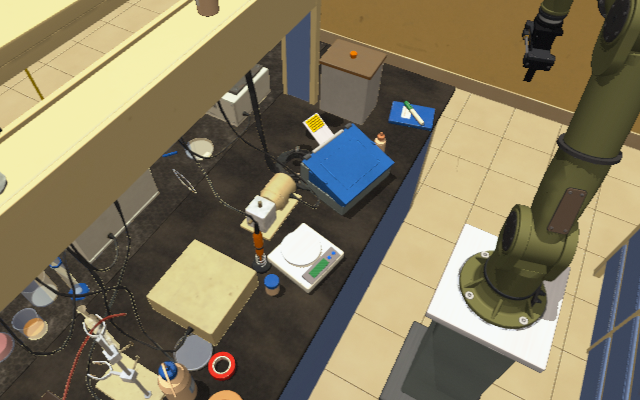

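View pics/top0.png

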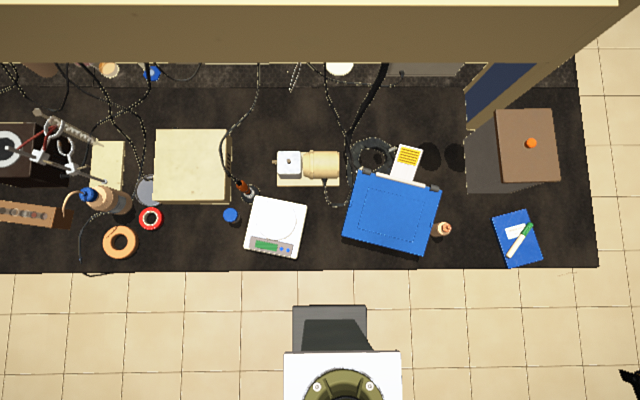

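```bash
cat > h.py <<'E'
import cv2, numpy as np
def load(n): return dict(np.load(n))
def ray(c,u,v):
    R=c["R"]; o=-R.T@c["t"]; d=R.T@np.array([(u-c["cx"])/c["fx"],(v-c["cy"])/c["fy"],1]); return o,d/np.linalg.norm(d)
def plane(c,p,z):
    o,d=ray(c,*p); return o+d*(z-o[2])/d[2]
def tri(c1,p1,c2,p2):
    o1,d1=ray(c1,*p1);o2,d2=ray(c2,*p2)
    s=np.linalg.lstsq(np.c_[d1,-d2],o2-o1,rcond=None)[0]
    a,b=o1+s[0]*d1,o2+s[1]*d2
    return (a+b)/2,np.linalg.norm(a-b)
def proj(c,X):
    x=c["R"]@np.asarray(X)+c["t"]; return np.array([c["fx"]*x[0]/x[2]+c["cx"],c["fy"]*x[1]/x[2]+c["cy"]])
def mask(c,lo,hi,roi):
    h=cv2.cvtColor(c["image"],cv2.COLOR_RGB2HSV); m=cv2.inRange(h,np.array(lo),np.array(hi))
    k=np.zeros_like(m); u0,v0,u1,v1=roi; k[v0:v1,u0:u1]=m[v0:v1,u0:u1]; return k
def big(m,n=1):
    cs=cv2.findContours(m,cv2.RETR_EXTERNAL,cv2.CHAIN_APPROX_NONE)[0]; return sorted(cs,key=cv2.contourArea)[-n:][::-1]
E
python3 - <<'E'
from h import *
S,T=load("scene0.npz"),load("top0.npz")
np.set_printoptions(suppress=True,precision=4)
def hull(m): 
    c=cv2.convexHull(big(m)[0]); return c
for c,r,ry,nm in ((S,(290,115,400,215),(300,105,345,150),"S"),(T,(330,160,450,265),(390,140,430,175),"T")):
    m=mask(c,(100,140,60),(125,255,255),r); k=hull(m)
    print(nm,"blue",cv2.contourArea(k),cv2.approxPolyDP(k,5,True)[:,0].tolist())
    y=mask(c,(20,120,150),(35,255,255),ry); y=cv2.morphologyEx(y,cv2.MORPH_CLOSE,np.ones((5,5)))
    k=big(y)[0]; print("yellow",cv2.minAreaRect(k))
    w=mask(c,(0,0,195),(180,40,255),(265,215,350,300) if nm=="S" else (240,190,312,265))
    k=hull(w); print("white",cv2.approxPolyDP(k,4,True)[:,0].tolist())
# crops
a=cv2.resize(S["image"][100:300,225:425],(600,600),interpolation=cv2.INTER_CUBIC)
cv2.imwrite("pics/s_crop.png",a[:,:,::-1])
b=cv2.resize(T["image"][135:270,230:460],(800,470),interpolation=cv2.INTER_CUBIC)
cv2.imwrite("pics/t_crop.png",b[:,:,::-1])
E
```

```text
S blue 4136.5 [[353, 124], [394, 162], [344, 206], [309, 179], [302, 161]]
yellow ((314.66217041015625, 122.52703094482422), (13.484725952148438, 14.647202491760254), 54.462318420410156)
white [[302, 223], [342, 251], [308, 288], [267, 256]]
T blue 5909.5 [[359, 170], [441, 190], [422, 256], [342, 236]]
yellow ((408.2647399902344, 155.94119262695312), (19.887920379638672, 14.794671058654785), 14.03624439239502)
white [[255, 196], [306, 206], [295, 257], [244, 248]]
```

View pics/t_crop.png

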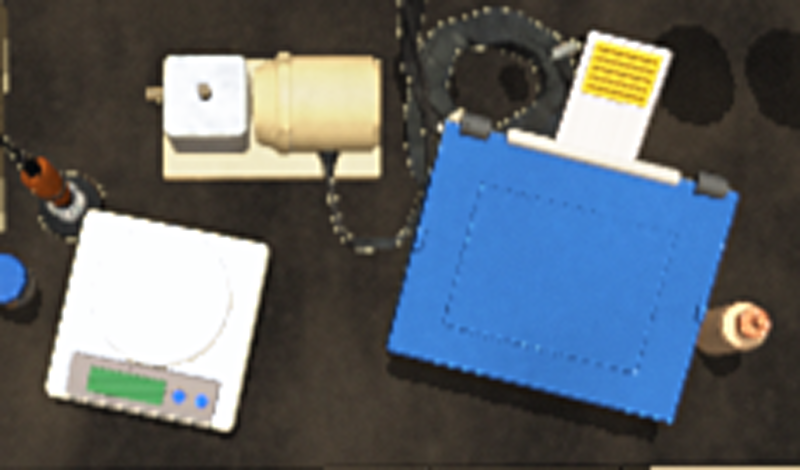

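View pics/s_crop.png

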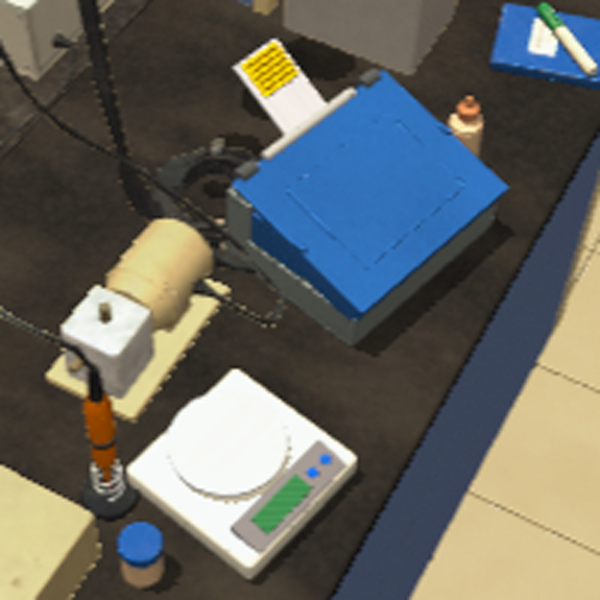

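Run:
```python
from h import *
S,T=load("scene0.npz"),load("top0.npz")
np.set_printoptions(suppress=True,precision=4)
P={}
for n,s,t in (("pad",(314.66,122.53),(408.26,155.94)),("RL",(302,161),(359,170)),("RR",(353,124),(441,190)),("FR",(394,162),(422,256)),("FL",(344,206),(342,236)),
  ("b_rl",(302,223),(255,196)),("b_rr",(342,251),(306,206)),):
    P[n]=tri(S,s,T,t); print(n,*P[n])
# balance corners: S order rear?,  match by ordering around
for n,s,t in (("b1",(267,256),(255,196)),("b2",(302,223),(306,206)),("b3",(342,251),(295,257)),("b4",(308,288),(244,248))):
    print(n,*tri(S,s,T,t))
for a,b in (("RL","RR"),("FL","FR"),("RL","FL"),("RR","FR")):
    d=P[a][0]-P[b][0]; print(a,b,np.linalg.norm(d),d)
# pan edge
for c,n,r in ((S,"S",(265,215,350,295)),(T,"T",(240,190,312,262))):
    g=cv2.cvtColor(c["image"],cv2.COLOR_RGB2GRAY)
    g=cv2.resize(g[r[1]:r[3],r[0]:r[2]],None,fx=10,fy=10,interpolation=cv2.INTER_CUBIC)
    gg=cv2.createCLAHE(8,(2,2)).apply(g); print(n,g.min(),g.max())
    st=np.clip((g.astype(float)-200)*255/55,0,255).astype(np.uint8)
    cv2.imwrite(f"pics/pan{n}.png",cv2.resize(st,None,fx=.5,fy=.5))
a,b=cv2.imread("pics/panS.png"),cv2.imread("pics/panT.png")
H=max(a.shape[0],b.shape[0]); f=lambda i:cv2.copyMakeBorder(i,0,H-i.shape[0],0,0,cv2.BORDER_CONSTANT)
cv2.imwrite("pics/pan.png",np.hstack([f(a),f(b)])[:, :800])
```

```text
pad [ 0.6583 -0.1641  0.1523] 0.0012110271696276307
RL [ 0.6333 -0.0451  0.1096] 0.0019812114375754616
RR [ 0.5763 -0.2586  0.1082] 0.004341618067021881
FR [ 0.4092 -0.2115  0.0692] 0.0005878036458879422
FL [ 0.4675 -0.0014  0.052 ] 0.007350065758242302
b_rl [0.5231 0.2019 0.2002] 0.05619648833459415
b_rr [ 0.4942  0.086  -0.0419] 0.1290614613225463
b1 [0.5794 0.2366 0.0311] 0.002876583501467996
b2 [0.5515 0.0951 0.0281] 0.004580531429718487
b3 [0.4107 0.1252 0.0349] 0.003367561501975915
b4 [0.4367 0.2644 0.0314] 0.004562847449772818
RL RR 0.22091284057973015 [0.0569 0.2134 0.0014]
FL FR 0.218638584263396 [ 0.0583  0.21   -0.0173]
RL FL 0.18087450954503775 [ 0.1658 -0.0437  0.0576]
RR FR 0.17799256266915117 [ 0.1672 -0.0471  0.039 ]
S 15 255
T 7 255
```

View pics/pan.png

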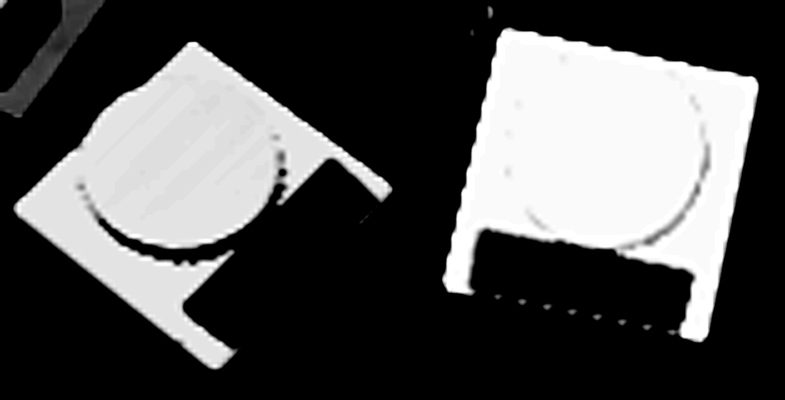

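The scene view shows the pan edge spanning about u 281–321, v 229–265. In the top view its centre is about (276, 219). Pad and hinge agree with a shut lid at a box yaw of about -15°.

Run:
```python
from h import *
S,T=load("scene0.npz"),load("top0.npz")
np.set_printoptions(suppress=True,precision=3)
print("pan tri",*tri(S,(300.7,246.6),T,(275.8,219)), plane(S,(300.7,246.6),.048),plane(T,(275.8,219),.048))
def linehit(p,q,r):  # plane through T line p,q ; hit by S ray r
    o,d1=ray(T,*p);_,d2=ray(T,*q);n=np.cross(d1,d2);o2,d=ray(S,*r);return o2+d*(n@(o-o2))/(n@d)
g=S["image"]; 
for r in ((100,262),(200,150),(280,48)): print("beam low edge",linehit((200,62),(440,62),r))
for r in ((267,150),(258,110),(248,75)): print("cable",linehit((348,150),(384,68),r))
print("cab top",tri(S,(386,57),T,(560,180)),tri(S,(320,52),T,(496,110)),"frame",tri(S,(318,100),T,(466,130)))
print("bottle",plane(T,(446,228.5),.108), "blue jar",plane(T,(231,215),.052))
```

```text
pan tri [0.512 0.176 0.048] 2.4575493675730145e-05 [0.512 0.176 0.048] [0.512 0.176 0.048]
beam low edge [ 1.066  0.429 -0.127]
beam low edge [ 0.991 -0.002  0.007]
beam low edge [ 0.827 -0.252  0.299]
cable [ 0.759 -0.05   0.086]
cable [ 0.791 -0.068  0.217]
cable [ 0.828 -0.087  0.312]
cab top (array([ 0.587, -0.515,  0.191]), np.float64(0.00035555891145811635)) (array([ 0.733, -0.332,  0.269]), np.float64(0.00554283768781373)) frame (array([ 0.756, -0.36 ,  0.053]), np.float64(0.0076530043986772775))
bottle [ 0.478 -0.265  0.108] blue jar [0.523 0.297 0.052]
```

Run:
```python
from h import *
S,T=load("scene0.npz"),load("top0.npz")
np.set_printoptions(suppress=True,precision=3)
for u in (20,60,100,140,200,240): print(u,[ (v,S["image"][v,u].tolist()) for v in range(40,260,12)][0:0], end=" ")
print()
h=S["image"].astype(int)
for u in (20,60,140,220,260):
    col=h[:,u]; d=np.abs(np.diff(col,axis=0)).sum(1); print(u,[(int(i),int(d[i])) for i in np.argsort(-d)[:6]])
def linehit(p,q,r):
    o,d1=ray(T,*p);_,d2=ray(T,*q);n=np.cross(d1,d2);o2,d=ray(S,*r);return o2+d*(n@(o-o2))/(n@d)
for r in ((60,208),(140,150),(220,92),(260,65)): print(r,linehit((200,62),(440,62),r),linehit((200,6),(440,6),r))
```

```text
20 [] 60 [] 100 [] 140 [] 200 [] 240 [] 
20 [(128, 187), (71, 181), (122, 169), (34, 158), (198, 157), (123, 141)]
60 [(98, 237), (346, 213), (93, 195), (349, 182), (45, 177), (164, 176)]
140 [(363, 313), (39, 262), (34, 209), (97, 187), (388, 139), (210, 127)]
220 [(355, 345), (390, 302), (372, 301), (251, 263), (373, 243), (356, 224)]
260 [(260, 422), (261, 340), (207, 322), (195, 231), (217, 225), (69, 220)]
(60, 208) [0.65  0.587 0.612] [1.052 0.442 0.172]
(140, 150) [0.688 0.411 0.546] [ 1.279  0.013 -0.131]
(220, 92) [0.749 0.122 0.437] [ 1.883 -1.126 -0.936]
(260, 65) [ 0.81  -0.121  0.33 ] [ 3.167 -3.371 -2.651]
```

Run:
```python
from h import *
S,T=load("scene0.npz"),load("top0.npz")
np.set_printoptions(suppress=True,precision=3)
for u in (60,140,220): print(u,[(v,S["image"][v,u].tolist()) for v in range(30,250,10) if v>180-0.84*u])
for u in (100,280,440): print("T",u,[(v,T["image"][v,u].tolist()) for v in list(range(0,14,3))+list(range(50,75,3))])
def linehit(p,q,r):
    o,d1=ray(T,*p);_,d2=ray(T,*q);n=np.cross(d1,d2);o2,d=ray(S,*r);return o2+d*(n@(o-o2))/(n@d)
for r in ((20,198),(60,164),(140,97)): print(r,linehit((200,62),(440,62),r),linehit((200,6),(440,4),r))
```

```text
60 [(130, [246, 239, 175]), (140, [245, 239, 174]), (150, [245, 239, 174]), (160, [245, 239, 174]), (170, [125, 105, 70]), (180, [125, 107, 71]), (190, [125, 107, 71]), (200, [124, 106, 71]), (210, [124, 107, 70]), (220, [124, 107, 71]), (230, [124, 106, 71]), (240, [125, 107, 73])]
140 [(70, [246, 240, 176]), (80, [246, 240, 176]), (90, [237, 231, 178]), (100, [124, 107, 71]), (110, [124, 107, 71]), (120, [124, 106, 70]), (130, [125, 106, 72]), (140, [124, 106, 70]), (150, [125, 106, 71]), (160, [124, 107, 72]), (170, [124, 106, 71]), (180, [122, 113, 95]), (190, [122, 113, 95]), (200, [122, 113, 94]), (210, [167, 163, 140]), (220, [61, 54, 47]), (230, [77, 70, 60]), (240, [73, 66, 57])]
220 [(30, [208, 180, 118]), (40, [123, 105, 71]), (50, [124, 106, 71]), (60, [124, 106, 70]), (70, [124, 107, 70]), (80, [124, 107, 71]), (90, [124, 107, 71]), (100, [143, 131, 110]), (110, [67, 62, 53]), (120, [73, 66, 55]), (130, [62, 56, 46]), (140, [58, 52, 45]), (150, [68, 61, 52]), (160, [51, 44, 39]), (170, [58, 51, 44]), (180, [67, 58, 47]), (190, [71, 62, 51]), (200, [63, 58, 51]), (210, [5
[... 439 characters left out ...]
, 91, 61]), (9, [115, 97, 66]), (12, [116, 97, 65]), (50, [119, 100, 67]), (53, [120, 101, 67]), (56, [119, 100, 66]), (59, [120, 101, 69]), (62, [193, 177, 128]), (65, [57, 50, 43]), (68, [64, 57, 48]), (71, [59, 55, 47]), (74, [60, 55, 47])]
T 440 [(0, [248, 243, 201]), (3, [250, 247, 207]), (6, [133, 112, 72]), (9, [111, 94, 62]), (12, [112, 95, 64]), (50, [118, 99, 67]), (53, [117, 99, 65]), (56, [118, 98, 66]), (59, [117, 99, 66]), (62, [115, 101, 72]), (65, [115, 104, 87]), (68, [116, 106, 88]), (71, [117, 108, 90]), (74, [110, 101, 83])]
(20, 198) [0.577 0.641 0.742] [0.746 0.591 0.578]
(60, 164) [0.577 0.587 0.743] [0.748 0.514 0.576]
(140, 97) [0.577 0.458 0.743] [0.758 0.323 0.566]
```

drive_tool(moves=[{"z": -40,"fingers": 1},{"z": -70,"fingers": 1},{"x": 40,"y": -22,"z": -70,"rz": 0.05,"fingers": 1},{"x": 90,"y": -49,"z": -70,"rz": 0.1,"fingers": 1},{"x": 140,"y": -76,"z": -70,"rz": 0.15,"fingers": 1},{"x": 190,"y": -104,"z": -70,"rz": 0.2,"fingers": 1},{"x": 240,"y": -131,"z": -70,"rz": 0.25,"fingers": 1},{"x": 290,"y": -158,"z": -70,"rz": 0.3,"fingers": 1},{"x": 340,"y": -185,"z": -70,"rz": 0.35,"fingers": 1},{"x": 390,"y": -213,"z": -70,"rz": 0.4,"fingers": 1},{"x": 440,"y": -240,"z": -70,"rz": 0.45,"fingers": 1},{"x": 490,"y": -267,"z": -70,"rz": 0.5,"fingers": 1},{"x": 540,"y": -295,"z": -70,"rz": 0.524,"fingers": 1},{"x": 575,"y": -314,"z": -70,"rz": 0.524,"fingers": 1},{"x": 590,"y": -322,"z": -70,"rz": 0.524,"fingers": 1},{"x": 590,"y": -322,"z": -70,"rz": 0.524,"fingers": 1},{"x": 590,"y": -322,"z": -70,"rz": 0.524,"fingers": 1}])

```text
invalid input at $.moves[0]: expected keys x, y, z, rx, ry, rz, fingers
```

drive_tool(moves=[{"x": 0,"y": 0,"z": -40,"rx": 0,"ry": 0,"rz": 0,"fingers": 1},{"x": 0,"y": 0,"z": -70,"rx": 0,"ry": 0,"rz": 0,"fingers": 1},{"x": 45,"y": -25,"z": -70,"rx": 0,"ry": 0,"rz": 0.05,"fingers": 1},{"x": 95,"y": -52,"z": -70,"rx": 0,"ry": 0,"rz": 0.1,"fingers": 1},{"x": 145,"y": -79,"z": -70,"rx": 0,"ry": 0,"rz": 0.15,"fingers": 1},{"x": 195,"y": -106,"z": -70,"rx": 0,"ry": 0,"rz": 0.2,"fingers": 1},{"x": 245,"y": -134,"z": -70,"rx": 0,"ry": 0,"rz": 0.25,"fingers": 1},{"x": 295,"y": -161,"z": -70,"rx": 0,"ry": 0,"rz": 0.3,"fingers": 1},{"x": 345,"y": -188,"z": -70,"rx": 0,"ry": 0,"rz": 0.35,"fingers": 1},{"x": 395,"y": -216,"z": -70,"rx": 0,"ry": 0,"rz": 0.4,"fingers": 1},{"x": 445,"y": -243,"z": -70,"rx": 0,"ry": 0,"rz": 0.45,"fingers": 1},{"x": 495,"y": -270,"z": -70,"rx": 0,"ry": 0,"rz": 0.5,"fingers": 1},{"x": 545,"y": -297,"z": -70,"rx": 0,"ry": 0,"rz": 0.524,"fingers": 1},{"x": 580,"y": -316,"z": -70,"rx": 0,"ry": 0,"rz": 0.524,"fingers": 1},{"x": 590,"y": -322,"z": -70,"rx": 0,"ry": 0,"rz": 0.524,"fingers": 1},{"x": 590,"y": -322,"z": -70,"rx": 0,"ry": 0,"rz": 0.524,"fingers": 1}])

```text
time_s: 2.1
tool_pos: [0.6546, -0.1639, 0.2998]
tool_rot: [180.0, 0.1, -15.0]
force: [-0.6, -0.9, 0.4]
grip_width: 0.0005
grasp_force: 0.0
```

drive_tool(moves=[{"x": 3,"y": 0,"z": 50,"rx": 0,"ry": 0,"rz": 0,"fingers": 1},{"x": 3,"y": 0,"z": 95,"rx": 0,"ry": 0,"rz": 0,"fingers": 1},{"x": 4,"y": 0,"z": 120,"rx": 0,"ry": 0,"rz": 0,"fingers": 1},{"x": 5,"y": 0,"z": 128,"rx": 0,"ry": 0,"rz": 0,"fingers": 1},{"x": 7,"y": 0,"z": 136,"rx": 0,"ry": 0,"rz": 0,"fingers": 1},{"x": 9,"y": 0,"z": 144,"rx": 0,"ry": 0,"rz": 0,"fingers": 1},{"x": 11,"y": 0,"z": 152,"rx": 0,"ry": 0,"rz": 0,"fingers": 1},{"x": 13,"y": 0,"z": 160,"rx": 0,"ry": 0,"rz": 0,"fingers": 1},{"x": 13,"y": 0,"z": 160,"rx": 0,"ry": 0,"rz": 0,"fingers": 1}])

```text
time_s: 3.22
tool_pos: [0.6696, -0.1697, 0.1435]
tool_rot: [179.9, -0.4, -15.1]
force: [0.3, -1.0, 3.8]
grip_width: 0.0004
grasp_force: 1.4
```

drive_tool(moves=[{"x": 2,"y": 0,"z": 8,"rx": 0,"ry": 0,"rz": 0,"fingers": 1},{"x": 3,"y": 0,"z": 16,"rx": 0,"ry": 0,"rz": 0,"fingers": 1},{"x": 3,"y": 0,"z": 24,"rx": 0,"ry": 0,"rz": 0,"fingers": 1},{"x": 1,"y": 0,"z": 32,"rx": 0,"ry": 0,"rz": 0,"fingers": 1},{"x": -1,"y": 0,"z": 38,"rx": 0,"ry": 0,"rz": 0,"fingers": 1},{"x": -3,"y": 0,"z": 43,"rx": 0,"ry": 0,"rz": 0,"fingers": 1},{"x": -3,"y": 0,"z": 43,"rx": 0,"ry": 0,"rz": 0,"fingers": 1}])

```text
time_s: 4.1
tool_pos: [0.669, -0.1692, 0.1013]
tool_rot: [180.0, -0.7, -15.1]
force: [5.6, -3.7, 4.2]
grip_width: 0.0004
grasp_force: 3.2
```

Run:
```python
from cell import sensors, vision
from h import *
c=vision.read_camera("scene"); np.savez("scene1.npz",**c)
d=vision.read_camera("top"); np.savez("top1.npz",**d)
a=np.vstack([c["image"][60:260,220:420],d["image"][100:300,290:490]])
a=np.hstack([cv2.resize(x,(400,400),interpolation=cv2.INTER_CUBIC) for x in (a[:200],a[200:])])
cv2.imwrite("pics/p1.png",a[:,:,::-1]); o=sensors.get_obs(); print(o["tool_pos"],o["force"])
```

```text
[ 0.66893911 -0.16909293  0.10133296] [ 6.38178572 -4.09448171  5.06947184]
```

View pics/p1.png

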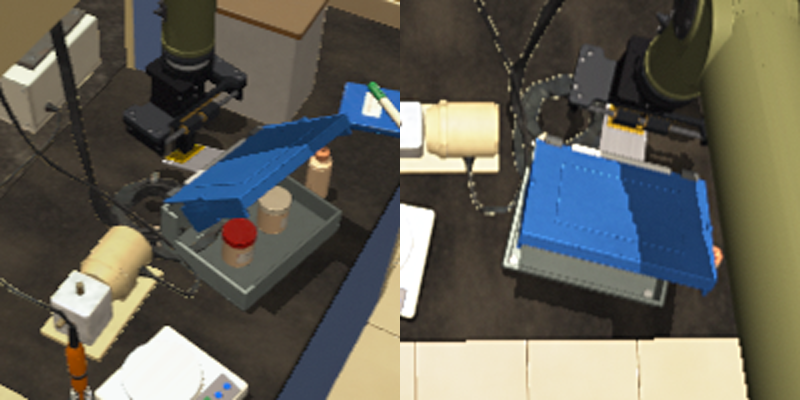

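The lid is partly up. Red jar is the left one, with its lid at about scene (339,177), and the white jar is to its right. I'll press further.

drive_tool(moves=[{"x": 1,"y": 0,"z": 5,"rx": 0,"ry": 0,"rz": 0,"fingers": 1},{"x": 0,"y": 0,"z": 9,"rx": 0,"ry": 0,"rz": 0,"fingers": 1},{"x": -1,"y": 0,"z": 12,"rx": 0,"ry": 0,"rz": 0,"fingers": 1},{"x": -1,"y": 0,"z": 12,"rx": 0,"ry": 0,"rz": 0,"fingers": 1}])

```text
time_s: 4.7
tool_pos: [0.667, -0.1684, 0.0917]
tool_rot: [179.9, -0.6, -15.1]
force: [-1.5, -2.2, 16.9]
grip_width: 0.0004
grasp_force: 6.8
```

drive_tool(moves=[{"x": 0,"y": 0,"z": 3,"rx": 0,"ry": 0,"rz": 0,"fingers": 1},{"x": 0,"y": 0,"z": 3,"rx": 0,"ry": 0,"rz": 0,"fingers": 1}])

```text
time_s: 4.95
tool_pos: [0.6684, -0.1686, 0.0907]
tool_rot: [179.9, -0.8, -15.1]
force: [-1.3, -1.8, 22.7]
grip_width: 0.0004
grasp_force: 9.1
```

drive_tool(moves=[{"x": 0,"y": 0,"z": -20,"rx": 0,"ry": 0,"rz": 0,"fingers": 1},{"x": 0,"y": 0,"z": -60,"rx": 0,"ry": 0,"rz": 0,"fingers": 1},{"x": 0,"y": 0,"z": -115,"rx": 0,"ry": 0,"rz": 0,"fingers": 1},{"x": 0,"y": 0,"z": -170,"rx": 0,"ry": 0,"rz": 0,"fingers": 1},{"x": 0,"y": 0,"z": -225,"rx": 0,"ry": 0,"rz": 0,"fingers": 1},{"x": 0,"y": 0,"z": -265,"rx": 0,"ry": 0,"rz": 0,"fingers": 1},{"x": -20,"y": -4,"z": -280,"rx": 0,"ry": 0,"rz": 0,"fingers": 0},{"x": -70,"y": -13,"z": -280,"rx": 0,"ry": 0,"rz": 0,"fingers": -0.5},{"x": -120,"y": -22,"z": -280,"rx": 0,"ry": 0,"rz": 0,"fingers": -0.5},{"x": -175,"y": -32,"z": -280,"rx": 0,"ry": 0,"rz": 0,"fingers": -0.5},{"x": -225,"y": -41,"z": -280,"rx": 0,"ry": 0,"rz": 0,"fingers": -0.5},{"x": -250,"y": -46,"z": -280,"rx": 0,"ry": 0,"rz": 0,"fingers": -0.5},{"x": -250,"y": -46,"z": -280,"rx": 0,"ry": 0,"rz": 0,"fingers": -0.5}])

```text
time_s: 6.58
tool_pos: [0.433, -0.0562, 0.3637]
tool_rot: [179.9, -0.1, -15.0]
force: [0.2, 0.0, 0.3]
grip_width: 0.0609
grasp_force: 0.0
```

Run:
```python
from cell import sensors, vision
from h import *
c=vision.read_camera("scene"); np.savez("scene2.npz",**c)
d=vision.read_camera("top"); np.savez("top2.npz",**d)
a=np.hstack([cv2.resize(x,(400,400),interpolation=cv2.INTER_CUBIC) for x in (c["image"][60:260,220:420],d["image"][100:300,290:490])])
cv2.imwrite("pics/p2.png",a[:,:,::-1]); o=sensors.get_obs(); print(o["tool_pos"],o["force"],o["qpos"])
```

```text
[ 0.43431332 -0.05743032  0.36294547] [-0.05466809  0.33184742  0.04368479] [ 34.29312597  -9.36688317 -25.93635836  97.11465161  -4.05301844
  91.25068699 -96.46155874]
```

View pics/p2.png

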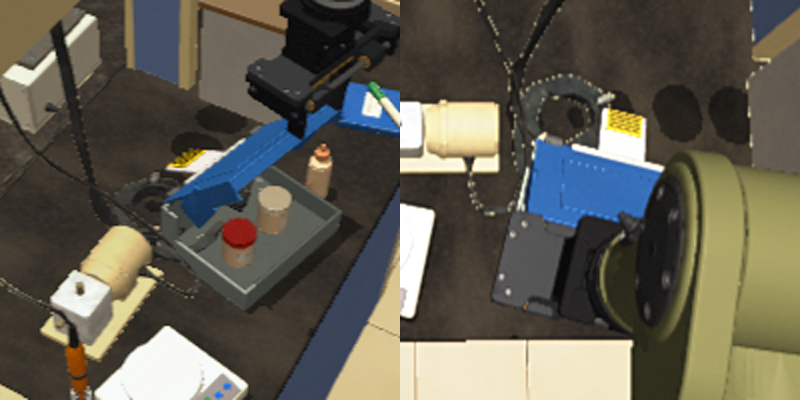

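Run:
```python
from h import *
S,T=load("scene2.npz"),load("top2.npz")
np.set_printoptions(suppress=True,precision=4)
ys=mask(S,(20,110,120),(35,255,255),(295,120,335,150)); yt=mask(T,(20,110,120),(35,255,255),(385,145,420,175))
f=lambda y:cv2.minAreaRect(np.vstack(big(cv2.morphologyEx(y,cv2.MORPH_CLOSE,np.ones((5,5)))))); a,b=f(ys),f(yt); print(a,b,tri(S,a[0],T,b[0]))
h=cv2.cvtColor(S["image"],cv2.COLOR_RGB2HSV)
m=mask(S,(0,150,60),(8,255,255),(315,150,365,200))|mask(S,(172,150,60),(180,255,255),(315,150,365,200))
k=big(m)[0]; x,y,w,hh=cv2.boundingRect(k); cb=(x+(w-1)/2,y+(hh-1)/2); print("red bbox",x,y,w,hh)
P=plane(S,cb,.0615); print(P)
bx=np.array([.9655,-.2605]);by=np.array([.2605,.9655]);o=np.array([.5328,-.1303])
an=np.linspace(0,6.28,60)
for X in (P[:2],o-.014*bx+.043*by):
    q=np.array([proj(S,[X[0]+.0255*np.cos(t),X[1]+.0255*np.sin(t),z]) for t in an for z in (.055,.068)])
    print("pred bbox",q.min(0),q.max(0),"box xy",(X-o)@bx,(X-o)@by,X)
```

```text
((313.1351318359375, 138.68917846679688), (5.696134090423584, 18.715869903564453), 54.462318420410156) ((401.85302734375, 161.0882568359375), (18.675243377685547, 10.429031372070312), 14.03624439239502) (array([ 0.6636, -0.1661,  0.0801]), np.float64(0.0005879483340522023))
red bbox 331 169 17 16
[ 0.5302 -0.0836  0.0615]
pred bbox [330.3026 168.5631] [347.7735 184.5527] box xy -0.014665972506892881 0.044430067736366735 [ 0.5302 -0.0836]
pred bbox [330.465  168.1892] [347.9256 184.1628] box xy -0.014000707000000029 0.043002171500000005 [ 0.5305 -0.0851]
```

drive_tool(moves=[{"x": -5,"y": 1,"z": 0,"rx": 0,"ry": 0.15,"rz": 0,"fingers": -0.5},{"x": -5,"y": 1,"z": 10,"rx": 0,"ry": 0.3,"rz": 0,"fingers": -0.5},{"x": -5,"y": 1,"z": 25,"rx": 0,"ry": 0.45,"rz": 0,"fingers": -0.5},{"x": -5,"y": 1,"z": 50,"rx": 0,"ry": 0.6,"rz": 0,"fingers": -0.5},{"x": 0,"y": 1,"z": 90,"rx": 0,"ry": 0.628,"rz": 0,"fingers": -0.5},{"x": 5,"y": 1,"z": 130,"rx": 0,"ry": 0.628,"rz": 0,"fingers": -0.5},{"x": 10,"y": 1,"z": 170,"rx": 0,"ry": 0.628,"rz": 0,"fingers": -0.5},{"x": 18,"y": 1,"z": 205,"rx": 0,"ry": 0.628,"rz": 0,"fingers": -0.5},{"x": 18,"y": 1,"z": 210,"rx": 0,"ry": 0.628,"rz": 0,"fingers": -0.5},{"x": 18,"y": 1,"z": 210,"rx": 0,"ry": 0.628,"rz": 0,"fingers": -0.5}])

```text
time_s: 7.92
tool_pos: [0.4796, -0.0697, 0.0964]
tool_rot: [178.1, -33.2, -15.5]
force: [0.3, 0.1, 0.2]
grip_width: 0.0654
grasp_force: 0.0
```

```bash
cat > rel.py <<'E'
from cell import sensors
import numpy as np, sys
from scipy.spatial.transform import Rotation as Ro
o=sensors.get_obs(); p=o["tool_pos"]; R=Ro.from_euler("xyz",o["tool_rot"],degrees=True).as_matrix()
t=np.array([float(a) for a in sys.argv[1:4]]); np.set_printoptions(suppress=True,precision=4)
print("pos",p,"rpy",o["tool_rot"],"F",o["force"],"w",o["grip_width"],"t",o["time_s"]); print("tool z",R[:,2],"y",R[:,1]); print("shift mm",(R.T@(t-p)*1000).round(1)); print("q",o["qpos"].round(1))
E
python3 rel.py 0.5365 -0.0859 0.032
```

```text
pos [ 0.4796 -0.0697  0.0964] rpy [178.1087 -33.1883 -15.5481] F [0.288  0.1176 0.2147] w 0.06535471190987004 t 7.925
tool z [ 0.5182 -0.1784 -0.8364] y [-0.2853 -0.958   0.0276]
shift mm [14.3 -2.5 86.2]
q [  38.4  -17.1  -37.9  140.2    1.4   21.9 -108.5]
```

drive_tool(moves=[{"x": 2,"y": 0,"z": 15,"rx": 0,"ry": 0,"rz": 0,"fingers": -0.5},{"x": 4,"y": 0,"z": 30,"rx": 0,"ry": 0,"rz": 0,"fingers": -0.5},{"x": 5,"y": 0,"z": 40,"rx": 0,"ry": 0,"rz": 0,"fingers": -0.5},{"x": 5,"y": 0,"z": 40,"rx": 0,"ry": 0,"rz": 0,"fingers": -0.5}])

```text
time_s: 8.43
tool_pos: [0.5051, -0.073, 0.066]
tool_rot: [178.1, -33.2, -15.0]
force: [-0.7, 0.1, -1.0]
grip_width: 0.0652
grasp_force: 0.0
```

```bash
cat >> rel.py <<'E'
Rt=Ro.from_euler("xyz",[180,-36,-15],degrees=True).as_matrix(); print("rotvec",Ro.from_matrix(R.T@Rt).as_rotvec())
E
python3 rel.py 0.5365 -0.0859 0.032
```

```text
pos [ 0.5051 -0.073   0.066 ] rpy [178.1058 -33.1723 -14.9568] F [-0.6528  0.0873 -0.9905] w 0.06522529008352357 t 8.425
tool z [ 0.5198 -0.1731 -0.8366] y [-0.2754 -0.9609  0.0277]
shift mm [ 9.6  2.8 47. ]
q [  49.    -8.9  -48.8  138.5   14.3   16.3 -119.5]
rotvec [0.0326 0.0493 0.0014]
```

drive_tool(moves=[{"x": 2,"y": 3,"z": 8,"rx": 0.01,"ry": 0.02,"rz": 0,"fingers": -0.5},{"x": 4,"y": 3,"z": 18,"rx": 0.03,"ry": 0.04,"rz": 0,"fingers": -0.5},{"x": 6,"y": 3,"z": 28,"rx": 0.03,"ry": 0.05,"rz": 0,"fingers": -0.5},{"x": 8,"y": 3,"z": 38,"rx": 0.03,"ry": 0.05,"rz": 0,"fingers": -0.5},{"x": 9,"y": 3,"z": 43,"rx": 0.03,"ry": 0.05,"rz": 0,"fingers": -0.5},{"x": 9,"y": 3,"z": 43,"rx": 0.03,"ry": 0.05,"rz": 0,"fingers": -0.5}])

```text
time_s: 9.18
tool_pos: [0.5326, -0.0887, 0.0393]
tool_rot: [179.8, -35.9, -15.0]
force: [-0.0, -0.3, 0.1]
grip_width: 0.0654
grasp_force: 0.0
```

```bash
python3 rel.py 0.5365 -0.0859 0.032
```

```text
pos [ 0.5326 -0.0887  0.0393] rpy [179.7855 -35.9342 -15.0062] F [-0.0409 -0.2972  0.0918] w 0.0653932478085368 t 9.175
tool z [ 0.5659 -0.1556 -0.8097] y [-0.261  -0.9653  0.003 ]
shift mm [-1.8 -3.7  7.7]
q [  53.5    0.7  -51.6  138.4   54.3   10.2 -154.2]
rotvec [ 0.0038  0.0011 -0.0001]
```

Joint 7 has wound to its limit. I'll back out and take the mirrored grasp, turned half about the tool axis, so the arm has range for the carry.

drive_tool(moves=[{"x": 0,"y": -3,"z": -15,"rx": 0,"ry": 0,"rz": 0,"fingers": -0.5},{"x": 0,"y": -3,"z": -35,"rx": 0,"ry": -0.02,"rz": 0,"fingers": -0.5},{"x": 0,"y": -3,"z": -57,"rx": 0,"ry": -0.05,"rz": 0,"fingers": -0.5},{"x": 4,"y": -3,"z": -82,"rx": 0,"ry": -0.08,"rz": 0,"fingers": -0.5},{"x": 8,"y": -3,"z": -107,"rx": 0,"ry": -0.1,"rz": 0,"fingers": -0.5},{"x": 24,"y": -3,"z": -145,"rx": 0,"ry": -0.19,"rz": 0,"fingers": -0.5},{"x": 40,"y": -3,"z": -185,"rx": 0,"ry": -0.28,"rz": 0,"fingers": -0.5},{"x": 55,"y": -3,"z": -221,"rx": 0,"ry": -0.37,"rz": 0,"fingers": -0.5},{"x": 80,"y": -3,"z": -270,"rx": 0,"ry": -0.5,"rz": 0,"fingers": -0.5},{"x": 105,"y": -3,"z": -320,"rx": 0,"ry": -0.628,"rz": 0,"fingers": -0.5},{"x": 105,"y": -3,"z": -320,"rx": 0,"ry": -0.628,"rz": 0,"fingers": -0.5},{"x": 105,"y": -3,"z": -320,"rx": 0,"ry": -0.628,"rz": 0,"fingers": -0.5}])

```text
time_s: 10.68
tool_pos: [0.4338, -0.0568, 0.3595]
tool_rot: [179.9, 0.1, -15.0]
force: [-0.3, 0.8, 0.1]
grip_width: 0.0653
grasp_force: 0.0
```

```bash
python3 rel.py 0.5365 -0.0859 0.032
```

```text
pos [ 0.4338 -0.0568  0.3595] rpy [179.8929   0.078  -14.9579] F [-0.2626  0.8105  0.0691] w 0.06528506646648809 t 10.675
tool z [-0.0018 -0.0015 -1.    ] y [-0.2581 -0.9661  0.0019]
shift mm [107.2   1.  327.3]
q [  11.4   -9.1   -6.5   98.1   -0.9   91.1 -100. ]
rotvec [0.0016 0.6297 0.0013]
```

drive_tool(moves=[{"x": 0,"y": 0,"z": 0,"rx": 0,"ry": 0,"rz": -0.18,"fingers": -0.5},{"x": 0,"y": 0,"z": 0,"rx": 0,"ry": 0,"rz": -0.36,"fingers": -0.5},{"x": 0,"y": 0,"z": 0,"rx": 0,"ry": 0,"rz": -0.54,"fingers": -0.5},{"x": 0,"y": 0,"z": 0,"rx": 0,"ry": 0,"rz": -0.72,"fingers": -0.5},{"x": 0,"y": 0,"z": 0,"rx": 0,"ry": 0,"rz": -0.9,"fingers": -0.5},{"x": 0,"y": 0,"z": 0,"rx": 0,"ry": 0,"rz": -1.08,"fingers": -0.5},{"x": 0,"y": 0,"z": 0,"rx": 0,"ry": 0,"rz": -1.26,"fingers": -0.5},{"x": 0,"y": 0,"z": 0,"rx": 0,"ry": 0,"rz": -1.44,"fingers": -0.5},{"x": 0,"y": 0,"z": 0,"rx": 0,"ry": 0,"rz": -1.62,"fingers": -0.5},{"x": 0,"y": 0,"z": 0,"rx": 0,"ry": 0,"rz": -1.8,"fingers": -0.5},{"x": 0,"y": 0,"z": 0,"rx": 0,"ry": 0,"rz": -1.98,"fingers": -0.5},{"x": 0,"y": 0,"z": 0,"rx": 0,"ry": 0,"rz": -2.16,"fingers": -0.5},{"x": 0,"y": 0,"z": 0,"rx": 0,"ry": 0,"rz": -2.34,"fingers": -0.5},{"x": 0,"y": 0,"z": 0,"rx": 0,"ry": 0,"rz": -2.52,"fingers": -0.5},{"x": 0,"y": 0,"z": 0,"rx": 0,"ry": 0,"rz": -2.7,"fingers": -0.5},{"x": 0,"y": 0,"z": 0,"rx": 0,"ry": 0,"rz": -2.88,"fingers": -0.5},{"x": 0,"y": 0,"z": 0,"rx": 0,"ry": 0,"rz": -3.06,"fingers": -0.5},{"x": 0,"y": 0,"z": 0,"rx": 0,"ry": 0,"rz": -3.14,"fingers": -0.5},{"x": 0,"y": 0,"z": 0,"rx": 0,"ry": 0,"rz": -3.14,"fingers": -0.5}])

```text
time_s: 13.05
tool_pos: [0.4328, -0.057, 0.3586]
tool_rot: [-179.9, -0.2, 164.9]
force: [-0.6, -0.8, -0.6]
grip_width: 0.0652
grasp_force: 0.0
```

```bash
sed -i 's/\[180,-36,-15\]/[180,36,165]/' rel.py; python3 rel.py 0.5365 -0.0859 0.032
```

```text
pos [ 0.4328 -0.057   0.3586] rpy [-179.873    -0.1527  164.8563] F [-0.5609 -0.7942 -0.5608] w 0.06519555475896799 t 13.05
tool z [-0.0032 -0.0014 -1.    ] y [ 0.2612  0.9653 -0.0022]
shift mm [-108.5   -0.   326.3]
q [-3.4 -9.7  6.3 98.7  1.2 91.2 77.7]
rotvec [-0.0029 -0.631  -0.0017]
```

drive_tool(moves=[{"x": -5,"y": 0,"z": 35,"rx": 0,"ry": -0.08,"rz": 0,"fingers": -0.5},{"x": -11,"y": 0,"z": 72,"rx": 0,"ry": -0.16,"rz": 0,"fingers": -0.5},{"x": -17,"y": 0,"z": 109,"rx": 0,"ry": -0.26,"rz": 0,"fingers": -0.5},{"x": -25,"y": 0,"z": 140,"rx": 0,"ry": -0.33,"rz": 0,"fingers": -0.5},{"x": -32,"y": 0,"z": 170,"rx": 0,"ry": -0.4,"rz": 0,"fingers": -0.5},{"x": -40,"y": 0,"z": 200,"rx": 0,"ry": -0.47,"rz": 0,"fingers": -0.5},{"x": -47,"y": 0,"z": 229,"rx": 0,"ry": -0.53,"rz": 0,"fingers": -0.5},{"x": -58,"y": 0,"z": 252,"rx": 0,"ry": -0.56,"rz": 0,"fingers": -0.5},{"x": -69,"y": 0,"z": 274,"rx": 0,"ry": -0.58,"rz": 0,"fingers": -0.5},{"x": -69,"y": 0,"z": 274,"rx": 0,"ry": -0.58,"rz": 0,"fingers": -0.5}])

```text
time_s: 14.3
tool_pos: [0.4977, -0.076, 0.0829]
tool_rot: [-179.8, 32.9, 164.9]
force: [-0.7, 0.1, 0.8]
grip_width: 0.0657
grasp_force: 0.0
```

```bash
python3 rel.py 0.5365 -0.0859 0.032
```

```text
pos [ 0.4977 -0.076   0.0829] rpy [-179.8141   32.8709  164.905 ] F [-0.702   0.0528  0.7621] w 0.0656616109277954 t 14.3
tool z [ 0.5232 -0.1445 -0.8399] y [ 0.2621  0.965  -0.0027]
shift mm [-6.   0.7 64.5]
q [ 15.6 -10.8 -15.  139.6  16.6  19.7  60.8]
rotvec [-0.0042 -0.0546 -0.0013]
```

drive_tool(moves=[{"x": -1,"y": 0.5,"z": 15,"rx": 0,"ry": -0.02,"rz": 0,"fingers": -0.5},{"x": -3,"y": 0.5,"z": 30,"rx": 0,"ry": -0.04,"rz": 0,"fingers": -0.5},{"x": -4,"y": 0.5,"z": 45,"rx": 0,"ry": -0.05,"rz": 0,"fingers": -0.5},{"x": -6,"y": 0.5,"z": 57,"rx": 0,"ry": -0.05,"rz": 0,"fingers": -0.5},{"x": -6,"y": 0.5,"z": 64,"rx": 0,"ry": -0.05,"rz": 0,"fingers": -0.5},{"x": -6,"y": 0.5,"z": 64,"rx": 0,"ry": -0.05,"rz": 0,"fingers": -0.5}])

```text
time_s: 15.05
tool_pos: [0.5392, -0.0867, 0.0361]
tool_rot: [-179.8, 36.1, 164.9]
force: [0.7, 0.0, -0.6]
grip_width: 0.0651
grasp_force: 0.0
```

```bash
python3 rel.py 0.5365 -0.0859 0.032
python3 - <<'E'
from cell import vision
import cv2,numpy as np
c=vision.read_camera("scene"); d=vision.read_camera("top")
a=np.hstack([cv2.resize(x,(400,400),interpolation=cv2.INTER_CUBIC) for x in (c["image"][80:230,270:420],d["image"][130:280,310:460])])
cv2.imwrite("pics/p3.png",a[:,:,::-1])
E
```

```text
pos [ 0.5392 -0.0867  0.0361] rpy [-179.7874   36.1002  164.9205] F [ 0.7213  0.0377 -0.6355] w 0.0651347321111077 t 15.05
tool z [ 0.5679 -0.1569 -0.808 ] y [ 0.2623  0.965  -0.003 ]
shift mm [4.7 0.  1.7]
q [ 28.8   1.1 -28.  138.4  59.6  10.4  19.5]
rotvec [-0.0045  0.0017 -0.0011]
```

View pics/p3.png

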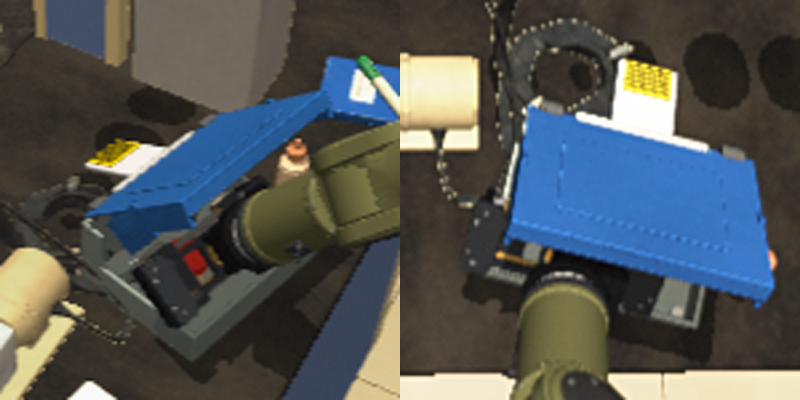

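drive_tool(moves=[{"x": 4,"y": 0,"z": 1,"rx": 0,"ry": 0,"rz": 0,"fingers": -0.5},{"x": 4,"y": 0,"z": 1,"rx": 0,"ry": 0,"rz": 0,"fingers": -0.3},{"x": 4,"y": 0,"z": 1,"rx": 0,"ry": 0,"rz": 0,"fingers": -0.2},{"x": 4,"y": 0,"z": 1,"rx": 0,"ry": 0,"rz": 0,"fingers": 0},{"x": 4,"y": 0,"z": 1,"rx": 0,"ry": 0,"rz": 0,"fingers": 0.3},{"x": 4,"y": 0,"z": 1,"rx": 0,"ry": 0,"rz": 0,"fingers": 0.3}], force=15)

```text
time_s: 15.9
tool_pos: [0.5367, -0.0855, 0.0328]
tool_rot: [-179.9, 36.1, 164.9]
force: [-0.7, 0.3, 2.6]
grip_width: 0.0481
grasp_force: 14.8
```

```bash
python3 rel.py 0.5365 -0.0859 0.032
```

```text
pos [ 0.5367 -0.0855  0.0328] rpy [-179.851    36.102   164.9321] F [-0.6522  0.2817  2.5892] w 0.04809168210325835 t 15.9
tool z [ 0.5683 -0.1557 -0.808 ] y [ 0.2614  0.9652 -0.0021]
shift mm [ 0.6 -0.4  0.5]
q [ 28.7   1.3 -28.  138.8  62.6  10.2  16.4]
rotvec [-0.0033  0.0018 -0.001 ]
```

drive_tool(moves=[{"x": -1,"y": 0,"z": -5,"rx": 0,"ry": 0,"rz": 0,"fingers": 0.3},{"x": -2,"y": 0,"z": -13,"rx": 0,"ry": 0,"rz": 0,"fingers": 0.3},{"x": -4,"y": 0,"z": -22,"rx": 0,"ry": 0,"rz": 0,"fingers": 0.3},{"x": -6,"y": 0,"z": -32,"rx": 0,"ry": 0,"rz": 0,"fingers": 0.3},{"x": -8,"y": 0,"z": -42,"rx": 0,"ry": 0,"rz": 0,"fingers": 0.3},{"x": -9,"y": 0,"z": -52,"rx": 0,"ry": 0,"rz": 0,"fingers": 0.3},{"x": -11,"y": 0,"z": -61,"rx": 0,"ry": 0,"rz": 0,"fingers": 0.3},{"x": -12,"y": 0,"z": -68,"rx": 0,"ry": 0,"rz": 0,"fingers": 0.3},{"x": -12,"y": 0,"z": -68,"rx": 0,"ry": 0,"rz": 0,"fingers": 0.3}], force=15)

```text
time_s: 17.02
tool_pos: [0.5071, -0.0773, 0.0946]
tool_rot: [-179.8, 36.1, 164.9]
force: [-1.4, 0.6, -0.7]
grip_width: 0.0485
grasp_force: 14.8
```

```bash
python3 rel.py 0.5 -0.08 0.094
```

```text
pos [ 0.5071 -0.0773  0.0946] rpy [-179.8498   36.0914  164.9403] F [-1.4183  0.5929 -0.6784] w 0.04851769855256237 t 17.025
tool z [ 0.5682 -0.1556 -0.8081] y [ 0.2613  0.9653 -0.0021]
shift mm [ 5.4 -4.5 -3.1]
q [ 23.6 -12.  -22.8 140.1  15.6  16.6  61.1]
rotvec [-0.0032  0.0016 -0.0008]
```

drive_tool(moves=[{"x": 0,"y": 8,"z": 0,"rx": 0,"ry": 0,"rz": 0,"fingers": 0.3},{"x": 0,"y": 22,"z": 0,"rx": 0,"ry": 0,"rz": 0,"fingers": 0.3},{"x": 0,"y": 42,"z": -4,"rx": 0,"ry": 0,"rz": 0,"fingers": 0.3},{"x": 0,"y": 67,"z": -8,"rx": 0,"ry": 0,"rz": 0,"fingers": 0.3},{"x": 0,"y": 94,"z": -12,"rx": 0,"ry": 0,"rz": 0,"fingers": 0.3},{"x": 1,"y": 121,"z": -16,"rx": 0,"ry": 0,"rz": 0,"fingers": 0.3},{"x": 1,"y": 146,"z": -19,"rx": 0,"ry": 0,"rz": 0,"fingers": 0.3},{"x": 1,"y": 168,"z": -19,"rx": 0,"ry": 0,"rz": 0,"fingers": 0.3},{"x": 1,"y": 182,"z": -19,"rx": 0,"ry": 0,"rz": 0,"fingers": 0.3},{"x": 1,"y": 188,"z": -19,"rx": 0,"ry": 0,"rz": 0,"fingers": 0.3},{"x": 1,"y": 188,"z": -19,"rx": 0,"ry": 0,"rz": 0,"fingers": 0.3}], force=15)

```text
time_s: 18.4
tool_pos: [0.5446, 0.1074, 0.1083]
tool_rot: [-179.9, 36.0, 164.9]
force: [-1.0, -0.4, -0.1]
grip_width: 0.0482
grasp_force: 14.8
```

```bash
python3 rel.py 0.518 0.176 0.11
python3 - <<'E'
from cell import vision
import cv2,numpy as np
c=vision.read_camera("scene"); d=vision.read_camera("top"); np.savez("scene3.npz",**c)
a=np.hstack([cv2.resize(x,(400,400),interpolation=cv2.INTER_CUBIC) for x in (c["image"][120:320,210:410],d["image"][120:320,210:410])])
cv2.imwrite("pics/p4.png",a[:,:,::-1])
E
```

```text
pos [0.5446 0.1074 0.1083] rpy [-179.8715   36.0072  164.9462] F [-0.9858 -0.3912 -0.1299] w 0.04822219469253908 t 18.4
tool z [ 0.5671 -0.1549 -0.8089] y [ 0.261   0.9653 -0.0018]
shift mm [ 34.2  59.3 -27.1]
q [ 31.1  -3.  -58.6 129.8  43.5  31.8  13.2]
rotvec [-0.0028  0.0001 -0.0008]
```

View pics/p4.png

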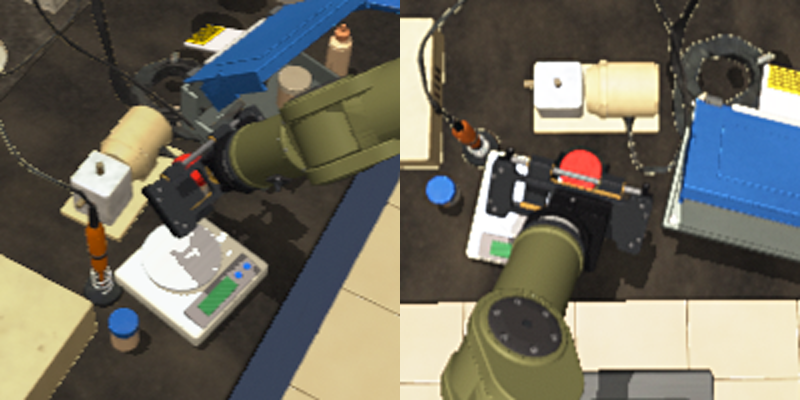

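The picture shows the red jar upright in the grip at about top (300,204), with the lid still up and the white jar, bottle and blue jar undisturbed.

Run:
```python
from h import *
from cell import vision,sensors
from scipy.spatial.transform import Rotation as Ro
np.set_printoptions(suppress=True,precision=4)
T=vision.read_camera("top"); S=vision.read_camera("scene"); o=sensors.get_obs()
m=mask(T,(0,150,60),(8,255,255),(280,185,320,225))|mask(T,(172,150,60),(180,255,255),(280,185,320,225))
k=big(m)[0]; (c,r)=cv2.minEnclosingCircle(k); z=o["tool_pos"][2]-.0328+.068
print("red circle",c,r,"mm",r*(1.028-z)/361*1000, plane(T,c,z), "expect",o["tool_pos"]-.011*Ro.from_euler("xyz",o["tool_rot"],degrees=True).as_matrix()[:,2])
R=Ro.from_euler("xyz",o["tool_rot"],degrees=True).as_matrix()
Rt=Ro.from_euler("xyz",[180,36,190],degrees=True).as_matrix()
t=np.array([.512,.176,0])+.0065*np.array([np.cos(.1745),np.sin(.1745),0])+[0,0,.105]
print("t",t,"shift",R.T@(t-o["tool_pos"])*1000,"rotvec",Ro.from_matrix(R.T@Rt).as_rotvec())
```

```text
red circle (300.0, 204.0) 10.440406799316406 mm 25.5699213016513 [0.5391 0.1072 0.1439] expect [0.5383 0.1081 0.1176]
t [0.5184 0.1771 0.105 ] shift [ 37.4914  61.4079 -22.9631] rotvec [-0.2609  0.0005 -0.3544]
```

drive_tool(moves=[{"x": 4,"y": 6,"z": -3,"rx": -0.026,"ry": 0,"rz": -0.035,"fingers": 0.3},{"x": 11,"y": 18,"z": -7,"rx": -0.078,"ry": 0,"rz": -0.106,"fingers": 0.3},{"x": 19,"y": 31,"z": -12,"rx": -0.13,"ry": 0,"rz": -0.177,"fingers": 0.3},{"x": 26,"y": 43,"z": -16,"rx": -0.183,"ry": 0,"rz": -0.248,"fingers": 0.3},{"x": 34,"y": 55,"z": -21,"rx": -0.235,"ry": 0,"rz": -0.319,"fingers": 0.3},{"x": 37.5,"y": 61.5,"z": -23,"rx": -0.261,"ry": 0,"rz": -0.354,"fingers": 0.3},{"x": 37.5,"y": 61.5,"z": -23,"rx": -0.261,"ry": 0,"rz": -0.354,"fingers": 0.3},{"x": 37.5,"y": 61.5,"z": -23,"rx": -0.261,"ry": 0,"rz": -0.354,"fingers": 0.3}], force=15)

```text
time_s: 19.6
tool_pos: [0.5185, 0.1778, 0.1053]
tool_rot: [180.0, 36.1, -170.0]
force: [-0.2, 0.8, -0.1]
grip_width: 0.0481
grasp_force: 14.8
```

```bash
sed -i 's/\[180,36,165\]/[180,36,190]/' rel.py; python3 rel.py 0.5184 0.1771 0.0735
python3 - <<'E'
from h import *
from cell import vision,sensors
T=vision.read_camera("top"); S=vision.read_camera("scene"); o=sensors.get_obs(); z=o["tool_pos"][2]-.0328+.068
for C,zz in ((T,z),(S,z-.0065)):
    m=mask(C,(0,150,60),(8,255,255),(255,190,320,260))|mask(C,(172,150,60),(180,255,255),(255,190,320,260))
    k=np.vstack([q for q in big(m,2) if cv2.contourArea(q)>20]); (c,r)=cv2.minEnclosingCircle(k); print(c,r,plane(C,c,zz).round(4))
E
```

```text
pos [0.5185 0.1778 0.1053] rpy [ 179.9782   36.0582 -170.0041] F [-0.2059  0.8033 -0.1093] w 0.048092137901515813 t 19.6
tool z [ 0.5796  0.1025 -0.8084] y [-0.1738  0.9848  0.0003]
shift mm [18.9 -0.7 25.6]
q [ 16.2  -8.7 -42.3 134.7  14.6  17.6  59.8]
rotvec [ 0.0003  0.001  -0.0001]
(272.5, 215.5) 10.79361629486084 [0.5115 0.175  0.1405]
(297.0, 226.5) 9.013978004455566 [0.5229 0.1747 0.134 ]
```

drive_tool(moves=[{"x": 3.5,"y": 0,"z": 5,"rx": 0,"ry": 0,"rz": 0,"fingers": 0.3},{"x": 8,"y": 0,"z": 11,"rx": 0,"ry": 0,"rz": 0,"fingers": 0.3},{"x": 12,"y": 0,"z": 16.5,"rx": 0,"ry": 0,"rz": 0,"fingers": 0.3},{"x": 14.5,"y": 0,"z": 20,"rx": 0,"ry": 0,"rz": 0,"fingers": 0.3},{"x": 16,"y": 0,"z": 22,"rx": 0,"ry": 0,"rz": 0,"fingers": 0.3},{"x": 17,"y": 0,"z": 23.5,"rx": 0,"ry": 0,"rz": 0,"fingers": 0.3},{"x": 17.6,"y": 0,"z": 24.2,"rx": 0,"ry": 0,"rz": 0,"fingers": 0.3},{"x": 17.6,"y": 0,"z": 24.2,"rx": 0,"ry": 0,"rz": 0,"fingers": 0.3},{"x": 17.6,"y": 0,"z": 24.2,"rx": 0,"ry": 0,"rz": 0,"fingers": 0.3}], force=15)

```text
time_s: 20.82
tool_pos: [0.5186, 0.1782, 0.0755]
tool_rot: [180.0, 36.1, -170.0]
force: [0.4, -0.2, -0.3]
grip_width: 0.0478
grasp_force: 14.8
```

```bash
python3 rel.py 0.5184 0.1771 0.0728
```

```text
pos [0.5186 0.1782 0.0755] rpy [ 179.9588   36.0677 -169.9646] F [ 0.415  -0.2326 -0.325 ] w 0.04782822371517134 t 20.825
tool z [ 0.5796  0.1033 -0.8083] y [-0.1747  0.9846  0.0006]
shift mm [ 1.9 -1.   1.9]
q [ 23.5  -4.5 -50.4 135.9  29.6  14.1  45.5]
rotvec [0.0011 0.0012 0.0005]
```

drive_tool(moves=[{"x": 0.6,"y": -0.5,"z": 0.8,"rx": 0,"ry": 0,"rz": 0,"fingers": 0.3},{"x": 1.2,"y": -1,"z": 1.6,"rx": 0,"ry": 0,"rz": 0,"fingers": 0.3},{"x": 1.6,"y": -1,"z": 2.2,"rx": 0,"ry": 0,"rz": 0,"fingers": 0.3},{"x": 1.6,"y": -1,"z": 2.2,"rx": 0,"ry": 0,"rz": 0,"fingers": 0.3}], force=15)

```text
time_s: 21.32
tool_pos: [0.5189, 0.1771, 0.0728]
tool_rot: [180.0, 36.1, -170.0]
force: [0.1, -0.2, 0.8]
grip_width: 0.0479
grasp_force: 14.8
```

drive_tool(moves=[{"x": 0.4,"y": 0,"z": 0.5,"rx": 0,"ry": 0,"rz": 0,"fingers": 0.3},{"x": 0.7,"y": 0,"z": 1,"rx": 0,"ry": 0,"rz": 0,"fingers": 0.3},{"x": 0.7,"y": 0,"z": 1,"rx": 0,"ry": 0,"rz": 0,"fingers": 0.3}], force=15)

```text
time_s: 21.7
tool_pos: [0.52, 0.1772, 0.0728]
tool_rot: [180.0, 36.2, -170.0]
force: [-4.2, -2.9, 9.8]
grip_width: 0.0482
grasp_force: 15.0
```

drive_tool(moves=[{"x": -0.4,"y": 0,"z": -0.6,"rx": 0,"ry": 0,"rz": 0,"fingers": 0.3},{"x": -0.4,"y": 0,"z": -0.6,"rx": 0,"ry": 0,"rz": 0,"fingers": -0.12},{"x": -0.4,"y": 0,"z": -0.6,"rx": 0,"ry": 0,"rz": 0,"fingers": -0.25},{"x": -0.4,"y": 0,"z": -0.6,"rx": 0,"ry": 0,"rz": 0,"fingers": -0.5},{"x": -0.4,"y": 0,"z": -0.6,"rx": 0,"ry": 0,"rz": 0,"fingers": -0.6},{"x": -0.4,"y": 0,"z": -0.6,"rx": 0,"ry": 0,"rz": 0,"fingers": -0.6}], force=15)

```text
time_s: 22.45
tool_pos: [0.5185, 0.1771, 0.0719]
tool_rot: [180.0, 36.0, -170.0]
force: [-0.7, 0.5, -0.6]
grip_width: 0.0689
grasp_force: 0.0
```

```bash
python3 rel.py 0.51 0.1771 0.2
python3 - <<'E'
from h import *
from cell import vision,sensors
T=vision.read_camera("top")
m=mask(T,(0,150,60),(8,255,255),(255,190,320,260))|mask(T,(172,150,60),(180,255,255),(255,190,320,260))
c,r=cv2.minEnclosingCircle(big(m)[0]); print(c,r,plane(T,c,.108))
E
```

```text
pos [0.5185 0.1771 0.0719] rpy [ 179.9513   36.0338 -169.968 ] F [-0.7183  0.4765 -0.628 ] w 0.06886844827815933 t 22.45
tool z [ 0.5791  0.1033 -0.8087] y [-0.1747  0.9846  0.0007]
shift mm [ -68.5    1.5 -108.5]
q [ 24.2  -3.9 -51.1 136.1  31.8  13.8  43.6]
rotvec [0.0012 0.0006 0.0005]
(274.5, 216.5) 8.860122680664062 [0.51231257 0.17346236 0.108     ]
```

drive_tool(moves=[{"x": -4,"y": 0,"z": -6,"rx": 0,"ry": 0,"rz": 0,"fingers": -0.6},{"x": -12,"y": 0,"z": -16,"rx": 0,"ry": 0,"rz": 0,"fingers": -0.6},{"x": -22,"y": 0,"z": -30,"rx": 0,"ry": 0,"rz": 0,"fingers": -0.6},{"x": -34,"y": 0,"z": -47,"rx": 0,"ry": 0,"rz": 0,"fingers": -0.6},{"x": -48,"y": 0,"z": -66,"rx": 0,"ry": 0,"rz": 0,"fingers": -0.6},{"x": -65,"y": 0,"z": -90,"rx": 0,"ry": 0,"rz": 0,"fingers": -0.6},{"x": -82,"y": 0,"z": -113,"rx": 0,"ry": 0,"rz": 0,"fingers": -0.6},{"x": -106,"y": 0,"z": -146,"rx": 0,"ry": 0,"rz": 0,"fingers": -0.6},{"x": -118,"y": 0,"z": -162,"rx": 0,"ry": 0,"rz": 0,"fingers": -0.6},{"x": -118,"y": 0,"z": -162,"rx": 0,"ry": 0,"rz": 0,"fingers": -0.6}])

```text
time_s: 23.75
tool_pos: [0.532, 0.1843, 0.2714]
tool_rot: [-180.0, 35.8, -169.9]
force: [-0.6, 0.2, -0.3]
grip_width: 0.0699
grasp_force: 0.0
```

Run:
```python
from h import *
from cell import vision,sensors
T=vision.read_camera("top"); S=vision.read_camera("scene"); np.set_printoptions(suppress=True,precision=4)
print(sensors.get_obs()["tool_pos"])
for C,zz in ((T,.108),(S,.1015)):
    roi=(250,185,320,260)
    m=mask(C,(0,150,60),(8,255,255),roi)|mask(C,(172,150,60),(180,255,255),roi)
    k=big(m)[0]; x,y,w,h=cv2.boundingRect(k); c=(x+(w-1)/2,y+(h-1)/2); print(x,y,w,h,plane(C,c,zz))
a=np.hstack([cv2.resize(x,(400,400),interpolation=cv2.INTER_CUBIC) for x in (S["image"][90:310,215:435],T["image"][110:330,225:445])])
cv2.imwrite("pics/p5.png",a[:,:,::-1])
```

```text
[0.5304 0.1825 0.2677]Traceback (most recent call last):
  File "<stdin>", line 8, in <module>
IndexError: list index out of range
```

Run:
```python
from h import *
from cell import vision,sensors
T=vision.read_camera("top"); S=vision.read_camera("scene"); np.set_printoptions(suppress=True,precision=4)
for C,zz in ((T,.108),(S,.1015)):
    roi=(250,185,330,270)
    m=mask(C,(0,150,60),(8,255,255),roi)|mask(C,(172,150,60),(180,255,255),roi)
    for k in big(m,2): x,y,w,h=cv2.boundingRect(k); c=(x+(w-1)/2,y+(h-1)/2); print(x,y,w,h,plane(C,c,zz))
    print("-",[proj(C,[.512,.176,q]).round(0).tolist() for q in (.048,.108)])
a=np.hstack([cv2.resize(x,(400,400),interpolation=cv2.INTER_CUBIC) for x in (S["image"][90:310,215:435],T["image"][110:330,225:445])])
cv2.imwrite("pics/p5.png",a[:,:,::-1])
```

```text
- [[276.0, 219.0], [274.0, 217.0]]
291 226 19 19 [0.5142 0.1749 0.1015]
- [[301.0, 247.0], [301.0, 234.0]]
```

View pics/p5.png

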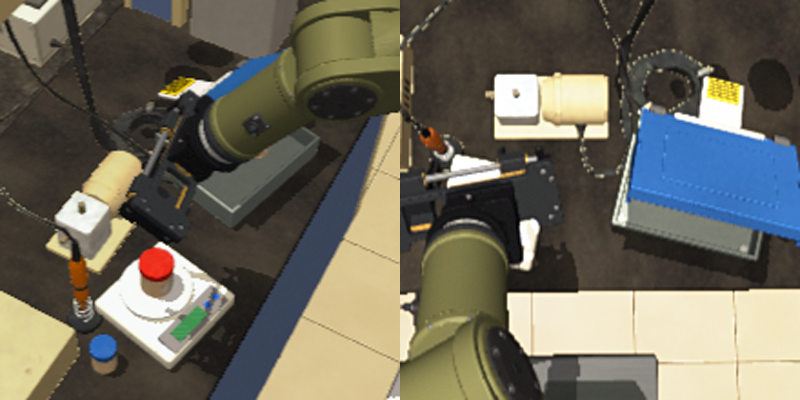

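The jar stands upright near the middle of the pan. Its lid is at about crop (157,265), which is within about 2 mm of the pan centre. The box lid is still up and the arm is clear.

```bash
python3 -c "
from cell import workorder; print(workorder.sign_off())"
```

```text
the job is handed in; nothing more can be done
None
```

The lid is pressed fully up, and the red-lidded jar stands upright on the pan about 2 mm off centre, with the arm clear; I handed the job in at about 24 s, and the white jar looked undisturbed in my last clear view of it, before I set the red jar down.

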